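# Start the board preheater from its key pad

## Task

Start the preheater from the low control pad with the four white keys: press the round key to wake it, then the square key to choose the programme, then the long straight bar key to start. Press one key at a time, each one right down, and let it come back up before the next; do not press the cross-shaped cancel key, and leave all keys up at the end.

Things in the scene. Friction and masses are not known exactly. Their poses are not given: they have to be found in the camera images.
- pad: Low white control pad, 166 x 134 mm, top face 30 mm above the bench, does not move; a dark window runs along its far (+x) edge. Origin: centre of its underside. Four key modules fill a 2 x 2 block on it, 63 mm between key centres; which key sits in which place varies. Go round the microscope, 0.41 m tall, on the left at about x 0.52, y 0.42.
- key_round_top (a point): ROUND key: a plain disc 32 mm across. White plastic cap with a flat level top, 12 mm proud of its 58 x 58 mm black module. The point is the centre of the cap's top face, about 48 mm above the bench when up; it goes down with the key. z up, x and y along the module's edges.
- key_round (a joint): How far the round key is pressed, in m: 0 up, 0.006 at its bottom stop (straight down). It springs back up by itself when let go; it begins to move at about 1.5 N and is fully down at 5 N.
- key_square_top (a point): SQUARE key: a plain 30 x 30 mm square. White plastic cap with a flat level top, 12 mm proud of its 58 x 58 mm black module. The point is the centre of the cap's top face, about 48 mm above the bench when up; it goes down with the key. z up, x and y along the module's edges.
- key_square (a joint): How far the square key is pressed, in m: 0 up, 0.006 at its bottom stop (straight down). It springs back up by itself when let go; it begins to move at about 1.5 N and is fully down at 5 N.
- key_bar_top (a point): BAR key: one straight narrow bar 46 x 14 mm, long along the point's y. White plastic cap with a flat level top, 12 mm proud of its 58 x 58 mm black module. The point is the centre of the cap's top face, about 48 mm above the bench when up; it goes down with the key. z up, x and y along the module's edges.
- key_bar (a joint): How far the bar key is pressed, in m: 0 up, 0.006 at its bottom stop (straight down). It springs back up by itself when let go; it begins to move at about 1.5 N and is fully down at 5 N.
- key_cross_top (a point): CROSS key (cancel, to be left alone): two bars crossed like a plus sign, each 44 x 12 mm. White plastic cap with a flat level top, 12 mm proud of its 58 x 58 mm black module. The point is the centre of the cap's top face, about 48 mm above the bench when up; it goes down with the key. z up, x and y along the module's edges.
- key_cross (a joint): How far the cross key is pressed, in m: 0 up, 0.006 at its bottom stop (straight down). It springs back up by itself when let go; it begins to move at about 1.5 N and is fully down at 5 N.

How it is judged:
By the outcome, as a careful person would: the job done as asked, in the order asked, and still so for the second after the job is handed in, with the robot touching nothing.
It also fails if it takes over 40 s, if anything falls off the work surface, if the arm or the gripper's body presses on something with over 40 N, if the wrist force passes 120 N, or if a joint passes its speed limit or range.

## Robot

A 6-joint arm with a two-finger parallel gripper is mounted at the origin on a cart in front of the work surface, level with it; the furniture and walls round the work are solid. World frame = base frame: x ahead of the robot, y to its left, z up, the work surface at z = 0. Lengths are in m, angles in degrees, forces in N, time in s.
With the tool pointing down it reaches from about 0.375 to 0.925 m from the base axis. Payload 5.7 kg.
Tool frame: the origin (TCP) lies at the very end of the fingers, on their centre line; the grasp point (between the pads) lies 19 mm behind it; z points along the fingers, y is the line along which they close (so a half turn about z gives the same grasp; the last joint's range is limited). The gripper opens to 85 mm and grips with 20 to 120 N. Pads are 22 mm wide; open, the fingers measure 114 mm over their backs; the gripper's body (76 mm by 85 mm) begins 54 mm behind the grasp point. The pads swing forward as they close: fully open they stand 13 mm farther back than shut.
Start: joints at [58.207, 20.558, 86.54, -0, 72.909, -6.595], TCP at [0.255, 0.543, 0.231] pointing down, gripper open.
Joint ranges: [-170.27, 170.27], [-57.76, 135], [12.27, 136.19], [-55.21, 235.2], [11.17, 155.16], [-170.74, 170.74]. Speed limits (degrees/s): [136.94, 136.94, 180, 180, 180, 180].

## Interface

Orientations are given as a 3x3 rotation matrix whose columns are the frame's x, y, z axes.
In Python, from cell import env, imaging gives the robot as it stands.
- The arm moves only by the tool servo_tool, never from a script. Its argument "moves" is a list of rows, each an object with "dp": the shift along the tool's x, y, z in m, a list of three; "turn": the turn, a rotation vector about the tool's x, y, z in degrees, a list of three; "grip": the opening, from 0 (shut) to 1 (fully open). In form: [{"dp": [x, y, z], "turn": [wx, wy, wz], "grip": grip}, ...]. A call has 1 to 20 rows; each row shifts and turns the commanded pose from where the row before left it, along the tool's axes as they then stand; what a row does not reach is not made up. A row lasts 1/8 s, in which the tool goes at most 62.5 mm and 10.7 degrees, less where a joint would pass 70% of its speed; a pose out of reach is approached as far as the arm can. A call with a gripper value outside its range is refused whole. The fingers move at their own pace and stop on an object; "force" is the grip in N (left out, the last holds). Time passes only in rows, so rows that do not move let the fingers close. It gives the time, the measured TCP pose, the force, the opening and the grip force at its end, in the units of the state.
- env.get_state(): the state, without advancing time (a new reading comes with each control period).
- imaging.get_image(name): name is "side" or "top" or "wrist"; returns (picture, depth): 400x640x3 uint8, red, green, blue; 400x640 float32, m along the optical axis (not along the pixel's ray), 0 where there is no reading.
- imaging.camera_params(name): a dict with "fx", "fy", "cx", "cy" (pixels), "k1" (the pictures are not rectified: a ray, as slopes to the right and down, at radius r is drawn at 1 + k1 r^2 times it, then the intrinsics apply), "view" (4x4, takes a point from world to camera coordinates); the wrist camera has in their place "tool_from_camera" (4x4, takes a point from camera to tool coordinates, whose origin is the TCP and whose axes are the flange's). Camera axes: x right, y up, looking along -z (the intrinsics and any distortion apply to the point x, -y, -z); pixel columns grow to the right and rows downward; lengths in m; the calibration is good to about 2 mm. A picture is of the moment at which its call begins: read the wrist's pose just before it. camera_params takes no time and is no camera call.
- env.hand_in(): hands the job in; it is judged then, once.
The state is a dict: "time": time; "joint_positions": joint angles; "qd": joint speeds; "joint_torque": joint torques, N m; "tcp_pos": TCP position; "ee_rot": TCP orientation; "contact_force": force on the tool from outside, world axes, zero at the start; "moment": the same for the moment, N m; "width": finger opening in m; "grasp_force": force on a finger pad.
Only numpy, scipy, OpenCV 4.12 (cv2) and the standard library are available. Lean on these libraries where they do the work, as an engineer would, in place of code of your own. Each camera call takes 0.05 s, during which the arm holds its last target. There are 200 camera calls.

## Working session

There is one attempt and no reset: what is moved stays moved. The work goes in short steps, Python scripts to look and compute and a tool call to move; the robot and the scene stay as the last step left them, time stands still between calls to the robot, and variables do not carry over. Pictures are saved under pics/ and viewed, at most 10 in all, crops included, and the job is handed in when it is done.

Besides the shell and the picture viewer there is one more tool, called as name([rows], argument=value, ...), one row to a line, values as JSON. servo_tool: Moves the arm, as the interface text tells. Its arguments: {"type":"object","properties":{"moves":{"type":"array","items":{"type":"object","properties":{"dp":{"type":"array","items":{"type":"number"}},"turn":{"type":"array","items":{"type":"number"}},"grip":{"type":"number"}}}},"force":{"type":"number"}},"required":["moves"]}

```bash
mkdir -p pics; cat > h.py <<'E'
from cell import env, imaging
import numpy as np, cv2
def snap(n,f):
    s=env.get_state(); im,d=imaging.get_image(n); cv2.imwrite(f'pics/{f}.png',im[:,:,::-1]); np.save(f'pics/{f}.npy',d)
    return s,im,d
def ray(n,u,v):
    p=imaging.camera_params(n); x=(u-p['cx'])/p['fx']; y=(v-p['cy'])/p['fy']; a,b=x,y
    for _ in range(20):
        k=1+p['k1']*(a*a+b*b); a,b=x/k,y/k
    return np.array([a,-b,-1.])
def camT(n,s=None):
    p=imaging.camera_params(n)
    if 'view' in p: return np.linalg.inv(np.array(p['view']))
    T=np.eye(4);T[:3,:3]=s['ee_rot'];T[:3,3]=s['tcp_pos'];return T@np.array(p['tool_from_camera'])
def at_z(n,u,v,z,s=None):
    T=camT(n,s); r=T[:3,:3]@ray(n,u,v); o=T[:3,3]; return o+r*(z-o[2])/r[2]
E
python3 - <<'E'
from h import *
snap('top','top1'); snap('side','side1')
s=env.get_state(); print(s['time'],s['tcp_pos'],np.round(s['ee_rot'],3),s['width'],s['contact_force'])
a=cv2.imread('pics/top1.png');b=cv2.imread('pics/side1.png')
cv2.imwrite('pics/both1.png',cv2.resize(np.vstack([a,b]),(480,600)))
E
```

```text
0.1 [0.2551256  0.54235053 0.23053247] [[-0.905  0.426 -0.001]
 [ 0.426  0.905 -0.001]
 [ 0.    -0.002 -1.   ]] 0.08532237532948224 [-0.53087374  0.28764456 -0.21453518]
```

View pics/top1.png

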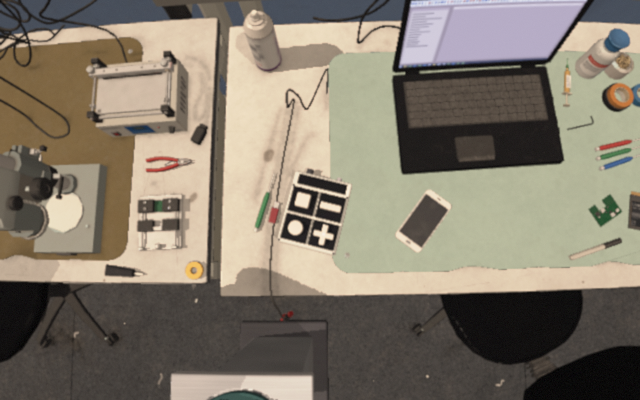

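View pics/side1.png

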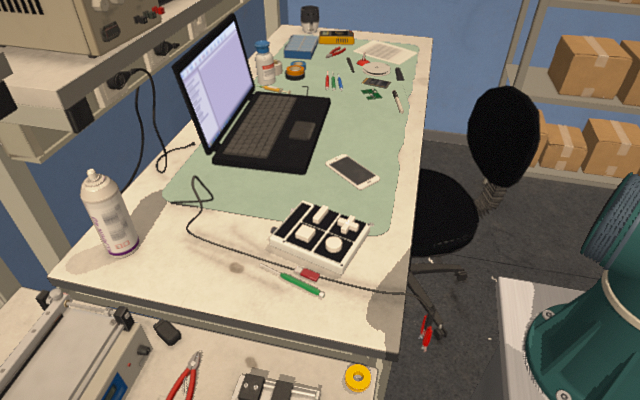

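The pad is at about (315,212) in top: square at (302,200), bar at (328,207), round at (296,227) and cross at (322,233). Next is an enlarged crop, with candidate positions.

```bash
python3 - <<'E'
from h import *
a=cv2.imread('pics/top1.png')[165:260,265:365]
cv2.imwrite('pics/crop1.png',cv2.resize(a,(600,570),interpolation=cv2.INTER_CUBIC))
for n,u,v in [('sq',302,200),('bar',328,207),('rnd',296,227),('cross',322,233)]: print(n,np.round(at_z('top',u,v,.048),4))
for n,u,v in [('bottle',262,40),('micro',60,220),('base',250,395)]: print(n,np.round(at_z('top',u,v,.0),3))
T=camT('top');print(T[:3,3])
for q in [(0.255,.543,.23)]:
  p=np.linalg.inv(T)@np.array([*q,1]);P=imaging.camera_params('top');print(P['cx']+P['fx']*p[0]/-p[2],P['cy']-P['fy']*p[1]/-p[2])
d=np.load('pics/top1.npy');print(d[227,296],d[233,322])
E
```

```text
sq [ 0.5288 -0.1435  0.048 ]
bar [ 0.5121 -0.2003  0.048 ]
rnd [ 0.4695 -0.13    0.048 ]
cross [ 0.4555 -0.1863  0.048 ]
bottle [ 0.954 -0.039  0.   ]
micro [0.499 0.456 0.   ]
base [ 0.105 -0.022  0.   ]
[ 0.37886487 -0.20903666  0.89567778]
-113.30127828724818 349.7998822707221
0.8527813 0.84814155
```

View pics/crop1.png

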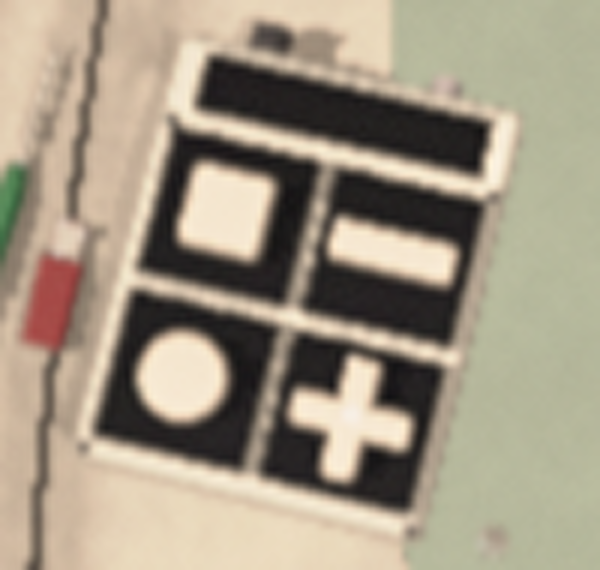

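```bash
python3 - <<'E'
from h import *
for n,u,v in [('sq',302.4,200.1),('bar',330.2,206.8),('rnd',295.2,227.5),('cross',323.2,234.3)]: print(n,np.round(at_z('top',u,v,.048),4))
d=np.load('pics/top1.npy');T=camT('top');P=[]
for v in range(100,300,2):
  for u in range(0,135,2):
    if d[v,u]>0:
      p=T@np.append(ray('top',u,v)*d[v,u],1)
      if p[2]>.04 : P.append(p[:3])
P=np.array(P);
for lo,hi in [(.02,.1),(.1,.2),(.2,.3),(.3,.5)]:
  q=P[(P[:,2]>lo)&(P[:,2]<=hi)&(P[:,0]<.7)]; print(lo,len(q),q.min(0),q.max(0)) if len(q) else 0
E
```

```text
sq [ 0.5285 -0.1443  0.048 ]
bar [ 0.5125 -0.2051  0.048 ]
rnd [ 0.4684 -0.1283  0.048 ]
cross [ 0.4526 -0.1889  0.048 ]Traceback (most recent call last):
  File "<stdin>", line 7, in <module>
  File "h.py", line 7, in ray
    p=imaging.camera_params(n); x=(u-p['cx'])/p['fx']; y=(v-p['cy'])/p['fy']; a,b=x,y
ValueError: time passes only in moves, steps and waits
```

servo_tool([
  {"dp": [0, 0, -0.045], "grip": 0},
  {"dp": [0, 0, -0.045], "grip": 0},
  {"dp": [0, 0, -0.045], "grip": 0},
  {"dp": [0, 0, -0.045], "grip": 0},
  {"dp": [0, 0, -0.045], "grip": 0},
  {"dp": [0, 0, -0.045], "grip": 0},
  {"dp": [0, 0, 0], "grip": 0},
], force=40)

```text
invalid input at $.moves[0]: expected keys dp, turn, grip
```

servo_tool([
  {"dp": [0, 0, -0.045], "turn": [0, 0, 0], "grip": 0},
  {"dp": [0, 0, -0.045], "turn": [0, 0, 0], "grip": 0},
  {"dp": [0, 0, -0.045], "turn": [0, 0, 0], "grip": 0},
  {"dp": [0, 0, -0.045], "turn": [0, 0, 0], "grip": 0},
  {"dp": [0, 0, -0.045], "turn": [0, 0, 0], "grip": 0},
  {"dp": [0, 0, -0.045], "turn": [0, 0, 0], "grip": 0},
  {"dp": [0, 0, 0], "turn": [0, 0, 0], "grip": 0},
], force=40)

```text
time: 0.98
tcp_pos: [0.2561, 0.5439, 0.5052]
ee_rot: [[-0.905, 0.426, 0.004], [0.426, 0.905, 0.006], [-0.001, 0.007, -1.0]]
contact_force: [-1.0, 0.1, -0.9]
width: 0.0002
grasp_force: 0.0
```

servo_tool([
  {"dp": [-0.033, -0.037, 0], "turn": [0, 0, 0], "grip": 0},
  {"dp": [-0.033, -0.037, 0], "turn": [0, 0, 0], "grip": 0},
  {"dp": [-0.033, -0.037, 0], "turn": [0, 0, 0], "grip": 0},
  {"dp": [-0.033, -0.037, 0], "turn": [0, 0, 0], "grip": 0},
  {"dp": [-0.033, -0.037, 0], "turn": [0, 0, 0], "grip": 0},
  {"dp": [-0.033, -0.037, 0], "turn": [0, 0, 0], "grip": 0},
  {"dp": [-0.033, -0.037, 0], "turn": [0, 0, 0], "grip": 0},
  {"dp": [-0.033, -0.037, 0], "turn": [0, 0, 0], "grip": 0},
  {"dp": [-0.033, -0.037, 0], "turn": [0, 0, 0], "grip": 0},
  {"dp": [-0.033, -0.037, 0], "turn": [0, 0, 0], "grip": 0},
  {"dp": [-0.033, -0.037, 0], "turn": [0, 0, 0], "grip": 0},
  {"dp": [-0.033, -0.037, 0], "turn": [0, 0, 0], "grip": 0},
  {"dp": [-0.033, -0.037, 0], "turn": [0, 0, 0], "grip": 0},
  {"dp": [-0.033, -0.037, 0], "turn": [0, 0, 0], "grip": 0},
  {"dp": [0, 0, 0], "turn": [0, 0, -10], "grip": 0},
  {"dp": [0, 0, 0], "turn": [0, 0, 0], "grip": 0},
])

```text
time: 2.98
tcp_pos: [0.4525, -0.1228, 0.4996]
ee_rot: [[-0.964, 0.265, -0.003], [0.265, 0.964, 0.001], [0.003, 0.0, -1.0]]
contact_force: [0.9, -0.1, 0.0]
width: 0.0001
grasp_force: 0.0
```

Descend to z≈0.25 and look with the wrist camera.

servo_tool([
  {"dp": [0, 0, 0.05], "turn": [0, 0, 0], "grip": 0},
  {"dp": [0, 0, 0.05], "turn": [0, 0, 0], "grip": 0},
  {"dp": [0, 0, 0.05], "turn": [0, 0, 0], "grip": 0},
  {"dp": [0, 0, 0.05], "turn": [0, 0, 0], "grip": 0},
  {"dp": [0, 0, 0.05], "turn": [0, 0, 0], "grip": 0},
  {"dp": [0, 0, 0.0], "turn": [0, 0, 0], "grip": 0},
  {"dp": [0, 0, 0], "turn": [0, 0, 0], "grip": 0},
])

```text
time: 3.85
tcp_pos: [0.4537, -0.1225, 0.2528]
ee_rot: [[-0.965, 0.263, 0.002], [0.263, 0.965, -0.001], [-0.002, -0.0, -1.0]]
contact_force: [0.8, -0.0, 1.1]
width: -0.0001
grasp_force: 0.0
```

```bash
python3 - <<'E'
from h import *
s,im,d=snap('wrist','w1'); print(s['tcp_pos'],s['contact_force']); import pickle; pickle.dump({k:s[k] for k in('tcp_pos','ee_rot')},open('s1.pkl','wb'))
E
```

```text
[ 0.45374939 -0.12247031  0.25279956] [ 0.79781733 -0.01276144  1.07904808]
```

View pics/w1.png

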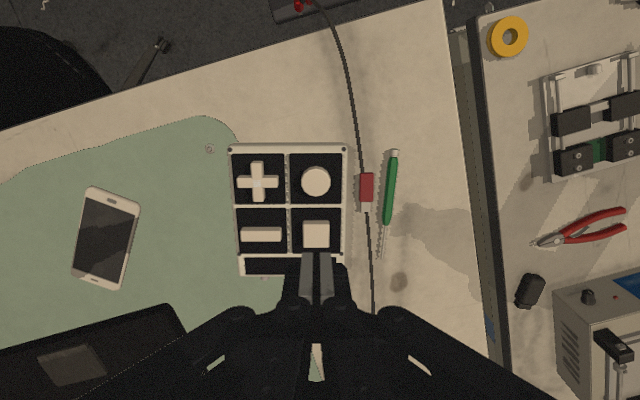

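The wrist view shows round ≈(316,180), square ≈(316,233), bar ≈(261,233) and cross ≈(258,181). I'll enlarge it.

```bash
python3 - <<'E'
from h import *
a=cv2.imread('pics/w1.png')[140:265,225:355]
cv2.imwrite('pics/crop2.png',cv2.resize(a,(624,600),interpolation=cv2.INTER_CUBIC))
E
```

```text
(no output)
```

View pics/crop2.png

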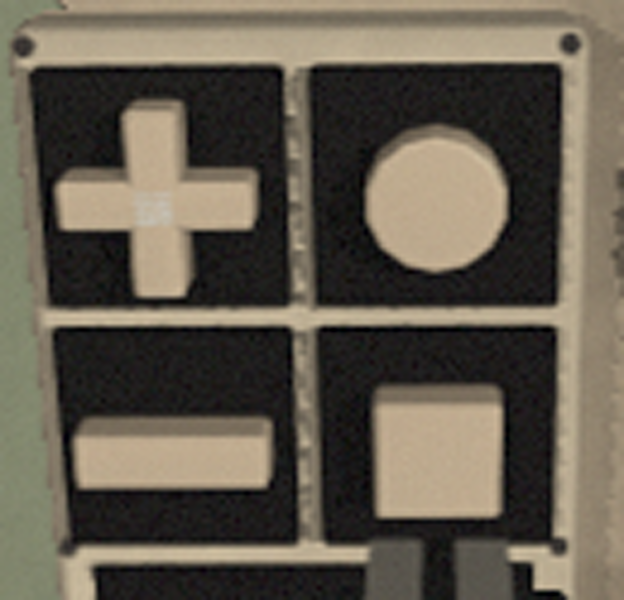

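```bash
python3 - <<'E'
from h import *
import pickle; s=pickle.load(open('s1.pkl','rb')); R=np.array(s['ee_rot'])
for n,u,v in [('rnd',436,204),('sq',438,459),('bar',172,462),('cross',157,205)]:
  p=at_z('wrist',225+u/4.8-.4,140+v/4.8-.4,.048,s); print(n,np.round(p,4),'tool',np.round(R.T@(p-s['tcp_pos']),4))
E
```

```text
rnd [ 0.4709 -0.1262  0.048 ] tool [-0.0172  0.0009  0.2048]
sq [ 0.5314 -0.1423  0.048 ] tool [-0.0798  0.0014  0.2049]
bar [ 0.5156 -0.2031  0.048 ] tool [-0.0806 -0.0615  0.205 ]
cross [ 0.4547 -0.1864  0.048 ] tool [-0.0174 -0.0614  0.2048]
```

servo_tool([
  {"dp": [-0.0165, 0.001, 0.03], "turn": [0, 0, 0], "grip": 0},
  {"dp": [0, 0, 0.04], "turn": [0, 0, 0], "grip": 0},
  {"dp": [0, 0, 0.04], "turn": [0, 0, 0], "grip": 0},
  {"dp": [0, 0, 0.04], "turn": [0, 0, 0], "grip": 0},
  {"dp": [0, 0, 0.03], "turn": [0, 0, 0], "grip": 0},
  {"dp": [0, 0, 0.01], "turn": [0, 0, 0], "grip": 0},
  {"dp": [0, 0, 0], "turn": [0, 0, 0], "grip": 0},
  {"dp": [0, 0, 0], "turn": [0, 0, 0], "grip": 0},
])

```text
time: 4.9
tcp_pos: [0.4706, -0.1265, 0.0629]
ee_rot: [[-0.965, 0.262, 0.003], [0.262, 0.965, -0.001], [-0.003, -0.001, -1.0]]
contact_force: [-0.2, -0.1, 1.0]
width: -0.0002
grasp_force: 0.0
```

servo_tool([
  {"dp": [0, 0, 0.006], "turn": [0, 0, 0], "grip": 0},
  {"dp": [0, 0, 0.005], "turn": [0, 0, 0], "grip": 0},
  {"dp": [0, 0, 0.004], "turn": [0, 0, 0], "grip": 0},
  {"dp": [0, 0, 0.003], "turn": [0, 0, 0], "grip": 0},
  {"dp": [0, 0, 0.002], "turn": [0, 0, 0], "grip": 0},
  {"dp": [0, 0, 0], "turn": [0, 0, 0], "grip": 0},
  {"dp": [0, 0, 0], "turn": [0, 0, 0], "grip": 0},
])

```text
time: 5.78
tcp_pos: [0.4692, -0.1259, 0.0419]
ee_rot: [[-0.965, 0.262, 0.0], [0.262, 0.965, -0.0], [-0.0, -0.0, -1.0]]
contact_force: [-1.2, 1.6, 11.5]
width: 0.0003
grasp_force: 5.7
```

servo_tool([
  {"dp": [0, 0, 0.001], "turn": [0, 0, 0], "grip": 0},
  {"dp": [0, 0, 0], "turn": [0, 0, 0], "grip": 0},
])

```text
time: 6.02
tcp_pos: [0.4692, -0.1259, 0.0417]
ee_rot: [[-0.965, 0.262, 0.0], [0.262, 0.965, -0.0], [-0.001, -0.0, -1.0]]
contact_force: [-4.4, 1.4, 22.4]
width: -0.0
grasp_force: 11.2
```

Stop reached: the force rises and z doesn't change. Next I release and go over the square key.

servo_tool([
  {"dp": [0, 0, -0.006], "turn": [0, 0, 0], "grip": 0},
  {"dp": [0, 0, -0.015], "turn": [0, 0, 0], "grip": 0},
  {"dp": [0, 0, -0.01], "turn": [0, 0, 0], "grip": 0},
  {"dp": [0, 0, 0], "turn": [0, 0, 0], "grip": 0},
  {"dp": [-0.031, 0, 0], "turn": [0, 0, 0], "grip": 0},
  {"dp": [-0.032, 0, 0], "turn": [0, 0, 0], "grip": 0},
  {"dp": [0, 0, 0], "turn": [0, 0, 0], "grip": 0},
  {"dp": [0, 0, 0.01], "turn": [0, 0, 0], "grip": 0},
  {"dp": [0, 0, 0], "turn": [0, 0, 0], "grip": 0},
  {"dp": [0, 0, 0], "turn": [0, 0, 0], "grip": 0},
])

```text
time: 7.28
tcp_pos: [0.5288, -0.142, 0.0609]
ee_rot: [[-0.965, 0.262, -0.002], [0.262, 0.965, 0.001], [0.002, 0.0, -1.0]]
contact_force: [0.1, 0.3, -0.2]
width: -0.0
grasp_force: 0.0
```

servo_tool([
  {"dp": [0, 0, 0.006], "turn": [0, 0, 0], "grip": 0},
  {"dp": [0, 0, 0.005], "turn": [0, 0, 0], "grip": 0},
  {"dp": [0, 0, 0.004], "turn": [0, 0, 0], "grip": 0},
  {"dp": [0, 0, 0.003], "turn": [0, 0, 0], "grip": 0},
  {"dp": [0, 0, 0.002], "turn": [0, 0, 0], "grip": 0},
  {"dp": [0, 0, 0], "turn": [0, 0, 0], "grip": 0},
  {"dp": [0, 0, 0], "turn": [0, 0, 0], "grip": 0},
])

```text
time: 8.15
tcp_pos: [0.5297, -0.1424, 0.042]
ee_rot: [[-0.965, 0.262, -0.0], [0.262, 0.965, -0.0], [0.0, -0.0, -1.0]]
contact_force: [-2.7, 0.8, 10.0]
width: -0.0001
grasp_force: 4.9
```

servo_tool([
  {"dp": [0, 0, 0.001], "turn": [0, 0, 0], "grip": 0},
  {"dp": [0, 0, 0], "turn": [0, 0, 0], "grip": 0},
])

```text
time: 8.4
tcp_pos: [0.5298, -0.1424, 0.0418]
ee_rot: [[-0.965, 0.262, 0.0], [0.262, 0.965, -0.0], [-0.0, -0.0, -1.0]]
contact_force: [-4.9, 1.7, 18.9]
width: 0.0002
grasp_force: 9.3
```

servo_tool([
  {"dp": [0, 0, -0.006], "turn": [0, 0, 0], "grip": 0},
  {"dp": [0, 0, -0.015], "turn": [0, 0, 0], "grip": 0},
  {"dp": [0, 0, -0.01], "turn": [0, 0, 0], "grip": 0},
  {"dp": [0, 0, 0], "turn": [0, 0, 0], "grip": 0},
  {"dp": [0, -0.031, 0], "turn": [0, 0, 0], "grip": 0},
  {"dp": [0, -0.032, 0], "turn": [0, 0, 0], "grip": 0},
  {"dp": [0, 0, 0], "turn": [0, 0, 0], "grip": 0},
  {"dp": [0, 0, 0.01], "turn": [0, 0, 0], "grip": 0},
  {"dp": [0, 0, 0], "turn": [0, 0, 0], "grip": 0},
  {"dp": [0, 0, 0], "turn": [0, 0, 0], "grip": 0},
])

```text
time: 9.65
tcp_pos: [0.5133, -0.2023, 0.0609]
ee_rot: [[-0.965, 0.261, -0.001], [0.261, 0.965, 0.0], [0.001, 0.0, -1.0]]
contact_force: [-0.4, -0.2, 1.0]
width: -0.0002
grasp_force: 0.0
```

servo_tool([
  {"dp": [0, 0, 0.006], "turn": [0, 0, 0], "grip": 0},
  {"dp": [0, 0, 0.005], "turn": [0, 0, 0], "grip": 0},
  {"dp": [0, 0, 0.004], "turn": [0, 0, 0], "grip": 0},
  {"dp": [0, 0, 0.003], "turn": [0, 0, 0], "grip": 0},
  {"dp": [0, 0, 0.002], "turn": [0, 0, 0], "grip": 0},
  {"dp": [0, 0, 0], "turn": [0, 0, 0], "grip": 0},
  {"dp": [0, 0, 0], "turn": [0, 0, 0], "grip": 0},
])

```text
time: 10.52
tcp_pos: [0.5133, -0.2031, 0.042]
ee_rot: [[-0.965, 0.262, 0.0], [0.262, 0.965, 0.0], [-0.0, 0.0, -1.0]]
contact_force: [-2.1, 0.7, 8.4]
width: 0.0003
grasp_force: 4.7
```

servo_tool([
  {"dp": [0, 0, 0.001], "turn": [0, 0, 0], "grip": 0},
  {"dp": [0, 0, 0], "turn": [0, 0, 0], "grip": 0},
])

```text
time: 10.78
tcp_pos: [0.5134, -0.2031, 0.0418]
ee_rot: [[-0.965, 0.262, 0.0], [0.262, 0.965, -0.0], [-0.0, -0.0, -1.0]]
contact_force: [-3.5, 3.4, 18.5]
width: 0.0001
grasp_force: 9.0
```

servo_tool([
  {"dp": [0, 0, -0.006], "turn": [0, 0, 0], "grip": 0},
  {"dp": [0, 0, -0.015], "turn": [0, 0, 0], "grip": 0},
  {"dp": [0, 0, -0.04], "turn": [0, 0, 0], "grip": 0},
  {"dp": [0, 0, -0.04], "turn": [0, 0, 0], "grip": 0},
  {"dp": [0, 0, -0.04], "turn": [0, 0, 0], "grip": 0},
  {"dp": [0, 0, -0.03], "turn": [0, 0, 0], "grip": 0},
  {"dp": [0, 0, 0], "turn": [0, 0, 0], "grip": 0},
  {"dp": [0, 0, 0], "turn": [0, 0, 0], "grip": 0},
])

```text
time: 11.78
tcp_pos: [0.5129, -0.2031, 0.2109]
ee_rot: [[-0.965, 0.262, -0.001], [0.262, 0.965, 0.0], [0.001, -0.0, -1.0]]
contact_force: [0.1, -0.4, 0.3]
width: 0.0006
grasp_force: 0.0
```

```bash
python3 - <<'E'
from h import *
s,im,d=snap('wrist','w2'); print(s['tcp_pos'],s['contact_force'])
print(env.hand_in())
E
```

```text
[ 0.51290192 -0.20306968  0.21094266] [ 0.1097582  -0.35040997  0.26937394]
the job is handed in; nothing more can be done
None
```

I pressed the round, square and bar keys in that order, each down to its stop and then released, kept clear of the cross key, lifted the arm away, and handed the job in at about 12 s; I did not view a final picture to confirm the keys came back up.

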